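Unlock and slide open a sample transport box and fetch the cup out of it

TASK

Fetch the sample cup out of the locked transport box: pull up the black spring plunger knob to free the steel cover, slide the cover fully open until the plunger drops into its second hole and locks there, then lift the cup out and stand it upright in the empty mesh tray on the other bench. Before you slide the cover, take the taller of the two bottles at the end of the box out of the cover's path and stand it upright on the bench; the cover passes over the shorter one, which stays where it is. Do not drop or tip the cup or any bottle, and leave everything else where it stands.

Things in the scene. Friction and masses are not known exactly. Their poses are not given: they have to be found in the camera images.
- transport_box: grey steel box fixed to the bench, 200 x 160 mm; origin at the centre of its underside at bench height. x along its length, the way the cover slides open; z up. Aluminium guide rails along both long sides (y = -80..-62 and 62..80 mm), tops at z = 98 mm. Both end walls end below the cover, at z = 86 mm. Box-frame millimetres are used in the other entries too.
- chamber_floor (a point): middle of the floor (8 mm above the bench) of the cup's chamber under the cover at the box's -x end; axes as the box's. The chamber spans 112 mm across (y -46..+66 of the box) and, with the cover fully open, is open from x = -88 to -16 of the box: 72 mm, above this point. It is 78 mm deep to the end wall's top.
- box_cover (a joint): travel (m) of the flat steel cover, 192 x 131 x 6 mm (z = 87.5..93.5 mm), along the box's +x: 0 closed (it spans x = -96..96), 0.080 fully open, stop at 0.081; it then overhangs the box's +x end by 76 mm and anything there taller than 87 mm is struck. About 2.5 N of friction plus 1 N of plunger drag; stays where left.
- cover_lip (a point): middle of the outer (-x) face of the cover's thumb lip, an upturned rim 4 mm thick and 90 mm long along the box's y, at the cover's trailing (-x) edge, z = 93..106 mm above the bench; push on this face along the box's +x to open. Moves with the cover; closed it is at (-96, 0, 100) mm in the box's frame.
- plunger (a joint): lift (m) of the spring plunger: 0 pin fully down in a hole, 0.014 upper stop. The pin is carried by the cover and fits two holes in the box's ledge, at cover travel 0 and 0.080; lifted 10 mm it is clear of a hole, it reads about 0.010 while riding on the ledge between them, and snaps to 0 over the second hole. Spring 6 N down, 12 N at the top; released it goes down by itself.
- knob_centre (a point): centre of the plunger's black round knob, 24 mm across here, its top 10 mm above and its underside 13 mm below this point; it stands up from the cover near the box's -y rail and is pulled straight up. Closed and down it is at (-20, -51, 127) mm in the box's frame; it moves with the cover. A barrel 16 mm across stands 15 mm below this point.
- sample_cup: the sample cup inside the box's chamber (hidden under the cover at first): clear cup with red screw lid, 39 mm across the lid (top 15 mm), 36 mm across below it, 74 mm high, 0.07 kg; origin at the centre of its base, z up. It stands on the chamber floor, 8 mm above the bench.
- mesh_tray: low empty open black wire-mesh tray, 58 x 65 mm outside (x, y), 52 x 60 mm inside, rim 36 mm above the bench, standing on the right-hand bench; a cup in it stands at bench height. Origin at the centre of its underside, z up; loose, 0.09 kg.
- tall_bottle: taller amber stain bottle: body 52 mm across up to z = 70, then a shoulder, cap 32 mm across from z = 82 to its top at 98 mm; origin at the centre of its base, z up; 0.09 kg. Stands just off the box's +x end and is tall enough to be struck by the cover.
- short_bottle: shorter amber stain bottle, 42 mm across, 77 mm high; origin at the centre of its base. Stands beside the tall bottle off the box's +x end; the cover passes over it, it is to stay where it is.
- loop_stand: bystander: chrome stand with round foot 58 mm across and thin upright rod, 124 mm high, on the left bench; origin at the centre of its base.
- violet_bottle: bystander: stain bottle 42 mm across, 77 mm high, on the right-hand bench; origin at the centre of its base.
- other_cup: bystander: another sample cup, 39 mm across and 74 mm high, standing free on the right-hand bench; origin at the centre of its base.
- bench_edge (a point): a point on the straight front edge of the left bench, at bench height, just in front of the box; from here the edge runs 30 degrees to the right of straight ahead (world direction 0.866, -0.5), and the other way. The bench lies to its left.
- incubator_corner (a point): foot of the near right-hand corner of the tall incubator (0.8 m high, fixed) that stands between the two benches, at bench height; its front face runs from here 0.51 m to the left (world direction 0.5, 0.866), with hinges and a latch up to 50 mm proud of it, its right side straight back (0.866, -0.5). Keep the arm tucked in when it swings from one bench to the other.

How it is judged:
On the way, in this order (a step that is already met when the one before it is completed fails the run):
1. the tall bottle stands upright on the bench, outside the strip that the cover sweeps (82 mm or more to either side of the box's middle line, or 192 mm or more beyond its middle, or behind the box) ((y of tall_bottle in the frame of transport_box above 0.082 m or y of tall_bottle in the frame of transport_box below -0.082 m or x of tall_bottle in the frame of transport_box above 0.192 m or x of tall_bottle in the frame of transport_box below -0.1 m) and height (world z) of tall_bottle below 0.008 m and angle between tall_bottle's own z axis and vertical below 0.12 rad and linear speed of tall_bottle below 0.05 m/s), for 0.1 s.
2. the plunger is pulled up clear of its hole with the cover still closed (value of joint plunger above 0.008 m and value of joint box_cover below 0.01 m).
3. the cover is fully open and the plunger has dropped into its second hole (value of joint box_cover above 0.0775 m and value of joint plunger below 0.002 m), for 0.2 s.
At the end, for the whole second after the job is handed in: Cover open (77.5 mm or more), plunger down in its second hole (within 2 mm); sample cup upright (0.12 rad) and at rest on the bench inside the level mesh tray; tall bottle upright and at rest on the bench; all else within 25 mm of where it stood (all of step 3 and x of sample_cup in the frame of mesh_tray between -0.014 and 0.014 m and y of sample_cup in the frame of mesh_tray between -0.018 and 0.018 m and height (world z) of each of sample_cup, tall_bottle below 0.008 m and angle between each of sample_cup, mesh_tray, tall_bottle's own z axis and vertical below 0.12 rad and linear speed of each of sample_cup, tall_bottle below 0.02 m/s and distance of mesh_tray from where it was at the start of the episode below 0.025 m and height (world z) of tall_bottle above -0.01 m); the robot touches nothing.
It fails at once if the sample cup is tipped more than 0.6 rad, or dropped (moves faster than 0.7 m/s while out of the gripper) (angle between sample_cup's own z axis and vertical above 0.6 rad or (linear speed of sample_cup above 0.7 m/s and contact force between the fingers and sample_cup below 0.2 N)).
It fails at once if the tall bottle is tipped more than 0.6 rad, or dropped (moves faster than 0.7 m/s while out of the gripper) (angle between tall_bottle's own z axis and vertical above 0.6 rad or (linear speed of tall_bottle above 0.7 m/s and contact force between the fingers and tall_bottle below 0.2 N)).
It fails at once if the short bottle is moved more than 25 mm or tipped (distance of short_bottle from where it was at the start of the episode above 0.025 m or angle between short_bottle's own z axis and vertical above 0.4 rad).
It fails at once if the loop stand, the violet bottle or the other cup is moved more than 25 mm or tipped (distance of any of loop_stand, violet_bottle, other_cup from where it was at the start of the episode above 0.025 m or angle between any of loop_stand, violet_bottle, other_cup's own z axis and vertical above 0.4 rad).
It also fails if it takes over 64 s, if anything falls off the work surface, if the arm or the gripper's body presses on something with over 40 N, if the wrist force passes 120 N, or if a joint passes its speed limit or range.

ROBOT

A 6-joint arm with a two-finger parallel gripper is mounted at the origin on a cart in front of the work surface, level with it; the furniture and walls round the work are solid. World frame = base frame: x ahead of the robot, y to its left, z up, the work surface at z = 0. Lengths are in m, angles in rad, forces in N, time in s.
With the tool pointing down it reaches from about 0.275 to 0.85 m from the base axis. Payload 5.2 kg.
Tool frame: the origin (TCP) lies between the finger pads; the fingertips stand 8 mm ahead of it and the grasp point (between the pads) lies 11 mm behind it; z points along the fingers, y is the line along which they close (so a half turn about z gives the same grasp; the last joint's range is limited). The gripper opens to 85 mm and grips with 20 to 120 N. Pads are 22 mm wide; open, the fingers measure 114 mm over their backs; the gripper's body (76 mm by 85 mm) begins 54 mm behind the grasp point. The pads swing forward as they close: fully open they stand 13 mm farther back than shut.
Start: joints at [1.009, 0.259, 1.535, -0, 1.348, -0.203], TCP at [0.193, 0.515, 0.239] pointing down, gripper open.
Joint ranges: [-3.14, 3.14], [-0.91, 2.08], [0.19, 2.58], [-1.22, 4.36], [0.22, 2.71], [-3.12, 3.12]. Speed limits (rad/s): [2.57, 2.57, 3.14, 3.14, 3.14, 3.14].

INTERFACE

Orientations are given as a unit quaternion [w, x, y, z].
In Python, from bench import robot gives the robot as it stands.
- The arm moves only by the tool apply_moves, never from a script. Its arguments are lists of equal length, an entry for each row: "jaw": the closure, from 0 (fully open) to 1 (shut); "linear": the shift along the tool's x, y, z each as a share of 500 mm, from -1 to 1, a list of three; "turn": the turn about the tool's z as a share of 90 degrees, from -1 to 1. A call has 1 to 12 rows; each row is the pose to reach, as a shift and turn from the pose commanded when the call began, along the tool's axes at that moment; what a row does not reach only later rows make up. A row lasts 1/12 s, in which the tool goes at most 41.7 mm and 7.16 degrees, less where a joint would pass 70% of its speed; a pose out of reach is approached as far as the arm can. A call with a number of a shift or a turn outside -1 to 1 is refused whole. A call with a gripper value outside its range is refused whole. The fingers move at their own pace and stop on an object; "grip_force" is the grip in N (left out, the last holds). Time passes only in rows, so rows that repeat a pose let the fingers close. It gives the time, the measured TCP pose, the force, the opening and the grip force at its end, in the units of the state.
- robot.get_state(): the state, without advancing time (a new reading comes with each control period).
- robot.camera(name): name is "scene" or "top" or "wrist"; returns the picture (420x560x3 uint8, blue, green, red); there is no depth.
- robot.get_calibration(name): a dict with "fovy" (degrees; the focal length in pixels is half the picture's height over the tangent of half this angle, whatever the lens; pixels are square), "cx", "cy" (the principal point, pixels), "rvec" (rotation vector, rad) and "tvec" (3), from world to camera coordinates, as OpenCV has them. Camera axes: x right, y down, z forward; pixel columns grow to the right and rows downward; lengths in m; the calibration is good to about 2 mm. A picture is of the moment at which its call begins: read the wrist's pose just before it. get_calibration takes no time and is no camera call; for the wrist camera it gives the pose at the moment of the call.
- robot.sign_off(): hands the job in; it is judged then, once.
The state is a dict: "time": time; "joint_pos": joint angles; "dq": joint speeds; "joint_efforts": joint torques, N m; "eef_pos": TCP position; "tcp_rot": TCP orientation; "force": force on the tool from outside, world axes, zero at the start; "torque": the same for the moment, N m; "finger_gap": finger opening in m; "grip_force": force on a finger pad.
Only numpy, scipy, OpenCV 4.12 (cv2) and the standard library are available. Lean on these libraries where they do the work, as an engineer would, in place of code of your own. Each camera call takes 0.05 s, during which the arm holds its last target. There are 200 camera calls.

## Working session

There is one attempt and no reset: what is moved stays moved. The work goes in short steps, Python scripts to look and compute and a tool call to move; the robot and the scene stay as the last step left them, time stands still between calls to the robot, and variables do not carry over. Pictures are saved under pics/ and viewed, at most 10 in all, crops included, and the job is handed in when it is done.

Besides the shell and the picture viewer there is one more tool, called after "Emit:" by a JSON object that holds its "fn" and its "kwargs", one argument or row to a line. apply_moves: Moves the arm, as the interface text tells. Its arguments: {"type":"object","properties":{"jaw":{"type":"array","items":{"type":"number"}},"linear":{"type":"array","items":{"type":"array","items":{"type":"number"}}},"turn":{"type":"array","items":{"type":"number"}},"grip_force":{"type":"number"}},"required":["jaw","linear","turn"]}

```bash
mkdir -p pics
python3 - <<'E'
from bench import robot
import cv2,numpy as np
s=robot.get_state();print(s)
for n in("scene","top","wrist"):
    print(n,robot.get_calibration(n)); im=robot.camera(n); cv2.imwrite(f"pics/{n}0.png",im)
a=cv2.imread("pics/scene0.png");b=cv2.imread("pics/top0.png")
E
```

```text
{'time': 0.0, 'joint_pos': array([ 1.00920308e+00,  2.59366916e-01,  1.53608559e+00, -1.27421426e-05,
        1.34800956e+00, -2.02749624e-01]), 'dq': array([ 0.00182155, -0.00042134, -0.00059744,  0.00014075,  0.00053555,
        0.00067674]), 'joint_efforts': array([ 1.72125579e-03, -4.46030116e+01, -2.90575701e+01, -1.29774890e-04,
        1.19046276e-02, -1.14853270e-05]), 'eef_pos': array([0.19283026, 0.51453614, 0.23846081]), 'tcp_rot': array([-3.42822294e-04,  1.78459230e-01,  9.83946863e-01, -8.69592244e-04]), 'force': array([-0.35667479, -0.014063  , -0.35261705]), 'torque': array([-0.06464125,  0.02090659, -0.04839788]), 'grip_force': 0.0, 'finger_gap': 0.0854582319000289}
scene {'fovy': 56.86269543525921, 'cx': 281.6847227447884, 'cy': 210.85095891120187, 'rvec': array([ 2.14755296, -1.30095811,  0.4778179 ]), 'tvec': array([-0.28041054,  0.41880466,  0.84616604])}
top {'fovy': 47.244846907875406, 'cx': 281.9558099911404, 'cy': 210.7508115271399, 'rvec': array([ 2.10608492, -2.12722088,  0.13580798]), 'tvec': array([-0.01286202,  0.5646367 ,  1.61052082])}
wrist {'fovy': 62.24068624075384, 'cx': 280.0727816153942, 'cy': 206.16411451919885, 'rvec': array([-2.34801774, -1.62717414, -0.26976003]), 'tvec': array([-0.54883724, -0.04059751,  0.38146586])}
```

View pics/scene0.png

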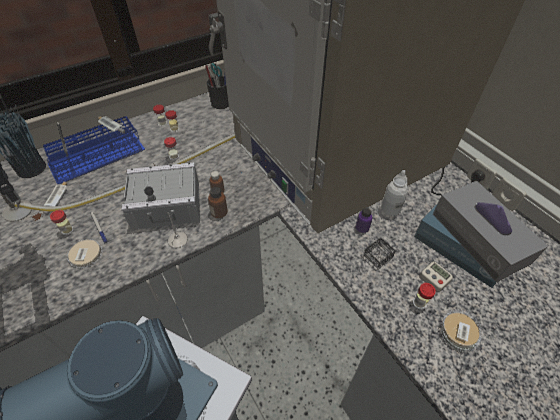

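View pics/top0.png

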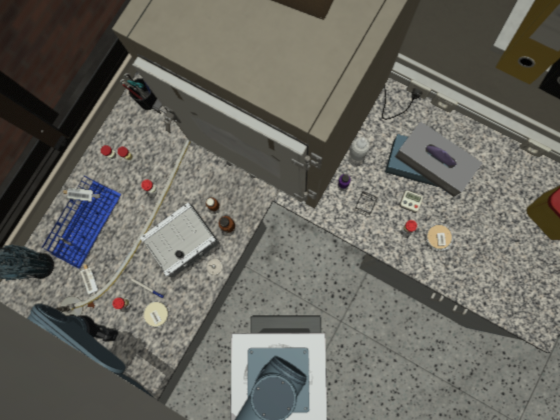

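Scene: box at ~(162,195), two amber bottles at ~(217,195), tray at ~(378,251), violet bottle (363,220), other cup (425,297). Top: box ~(178,240), knob (180,254), bottles (212,204),(228,225), tray (366,202). I'll enlarge.

Run:
```python
import cv2,numpy as np
a=cv2.imread("pics/scene0.png");b=cv2.imread("pics/top0.png")
c=lambda im,x,y,w,h,k:cv2.resize(im[y:y+h,x:x+w],None,fx=k,fy=k,interpolation=cv2.INTER_CUBIC)
# top box crop 100x75 *4 ; scene crop
A=c(b,140,190,100,100,4);B=c(a,118,160,120,100,400/120)
B=c(a,120,160,120,90,400/120);
A1=c(b,140,190,100,75,4);A2=c(b,140,190,100,100,4)
top=np.hstack([c(b,138,192,100,90,4)[:330],c(a,118,160,120,99,400/120)[:330]])
bot=np.hstack([c(b,330,165,100,67,4)[:268],c(a,340,200,100,67,4)[:268]])
cv2.imwrite("pics/crop1.png",np.vstack([top,bot]))
```

```text
(no output)
```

View pics/crop1.png

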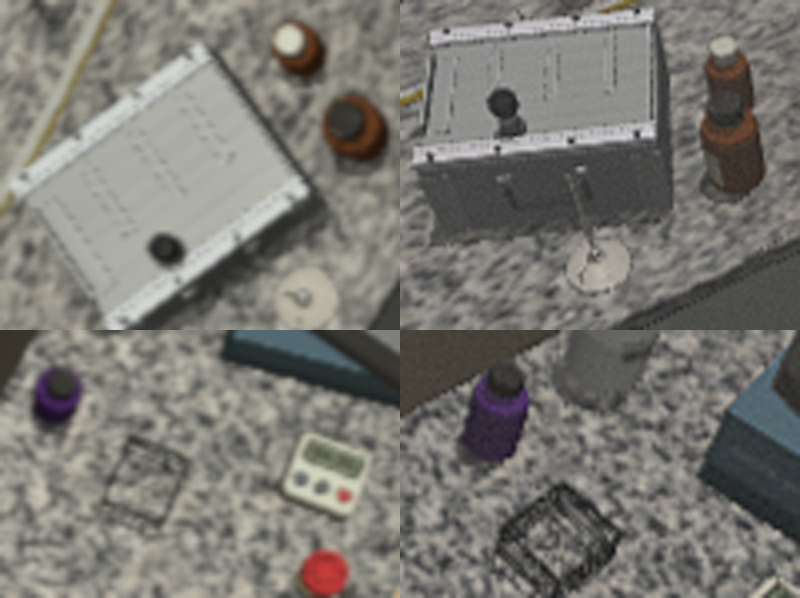

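View pics/wrist0.png

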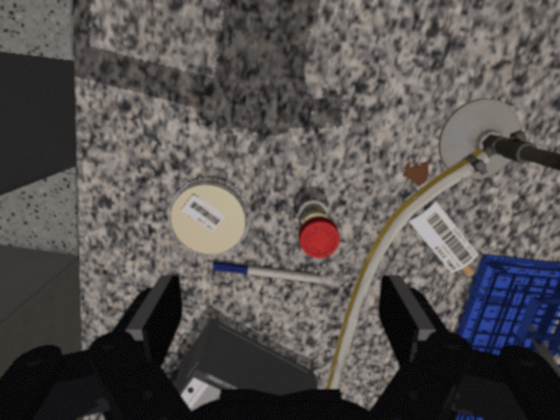

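Crop (top/scene): dark‑capped bottle (346,116)/(725,100) looks larger, i.e. tall; white-capped (289,40)/(723,45). Knob (166,247)/(503,100); rail corners (10,188),(108,325),(312,188),(208,45). Tray rim corners (132,437),(188,462),(158,525),(104,497); loop stand foot (307,298).

```bash
cat > h.py <<'E'
import cv2,numpy as np
from scipy.optimize import least_squares
from scipy.spatial.transform import Rotation as R
def cam(c):
    f=210/np.tan(np.radians(c["fovy"])/2)
    return np.array([[f,0,c["cx"]],[0,f,c["cy"]],[0,0,1]]),cv2.Rodrigues(c["rvec"])[0],np.array(c["tvec"])
def proj(c,P):
    K,r,t=cam(c);p=(K@(r@np.atleast_2d(P).T+t[:,None])).T;return p[:,:2]/p[:,2:]
def atz(c,uv,z):
    K,r,t=cam(c);C=-r.T@t;d=r.T@np.linalg.inv(K)@np.array([*uv,1.]);return C+d*(z-C[2])/d[2]
def tri(obs):  # [(calib,uv)..]
    f=lambda P:np.concatenate([proj(c,P)[0]-uv for c,uv in obs])
    s=least_squares(f,[.5,.3,.1]);return s.x,np.abs(s.fun).max()
def yaw(q): # tool pointing down: x axis heading
    m=R.from_quat(q,scalar_first=True).as_matrix();return m
def move(s,goal,yx=None): # shares for goal TCP; yx = wanted world yaw of tool y axis
    m=R.from_quat(s["tcp_rot"],scalar_first=True).as_matrix()
    lin=m.T@(np.array(goal)-s["eef_pos"])/.5
    t=None
    if yx is not None:
        v=m.T@np.array([np.cos(yx),np.sin(yx),0]); a=np.arctan2(-v[0],v[1]); a=(a+np.pi/2)%np.pi-np.pi/2; t=a/(np.pi/2)
    return lin.round(4),t
E
python3 - <<'E'
from h import *
from bench import robot
T=robot.get_calibration("top");S=robot.get_calibration("scene");W=robot.get_calibration("wrist")
t=lambda x,y:np.array([138+x/4,192+y/4]);s=lambda x,y:np.array([118+(x-400)*.3,160+y*.3])
for n,a,b in [("tallcap",(346,116),(725,100)),("shortcap",(289,40),(723,43)),("knobtop",(166,243),(502,98)),("loopfoot",(307,298),(597,265)),
  ("c-+",(10,188),(430,38)),("c--",(108,326),(415,155)),("c+-",(313,190),(656,130)),("c++",(207,43),(653,11))]:
    P,e=tri([(T,t(*a)),(S,s(*b))]);print(n,P.round(4),round(e,2))
cs=[(-.1,.08),(-.1,-.08),(.1,-.08),(.1,.08)]
ot=[t(10,188),t(108,326),t(313,190),t(207,43)];os=[s(430,38),s(415,155),s(656,130),s(653,11)]
def f(p):
    c,q=np.cos(p[2]),np.sin(p[2]);P=np.array([[p[0]+c*x-q*y,p[1]+q*x+c*y,.098] for x,y in cs])
    return np.concatenate([(proj(T,P)-ot).ravel(),(proj(S,P)-os).ravel()])
r=least_squares(f,[.4,.25,-.5]);print("box",r.x,np.degrees(r.x[2]),r.fun.round(1))
np.save("box.npy",r.x)
def inb(P):
    c,q=np.cos(r.x[2]),np.sin(r.x[2]);d=np.array(P[:2])-r.x[:2];return (c*d[0]+q*d[1],-q*d[0]+c*d[1])
for n,a,z in [("tall",(346,116),.098),("short",(289,40),.077),("knob",(166,243),.137),("loop",(307,298),.003)]:
    P=atz(T,t(*a),z);print(n,P,np.round(inb(P),3))
for n,a,z in [("tall",(725,100),.098),("short",(723,43),.077),("knob",(502,98),.137),("loop",(597,265),.003)]:
    P=atz(S,s(*a),z);print(n,P,np.round(inb(P),3))
u=lambda x,y:np.array([330+x/4,165+(y-330)/4]);v=lambda x,y:np.array([340+(x-400)/4,200+(y-330)/4])
Q=[atz(T,u(*a),.036) for a in[(132,437),(188,462),(158,525),(104,497)]];print(np.round(Q,3),np.mean(Q,0))
print([np.linalg.norm(Q[i]-Q[i-1]).round(3) for i in range(4)])
print("tray sc",[atz(S,v(*a),.036).round(3) for a in[(562,485),(620,537),(497,540)]])
print("violet",atz(T,u(62,383),.077),"cup",atz(T,u(325,572),.074))
E
```

```text
tallcap [0.5242 0.1728 0.0945] 0.01
shortcap [0.5932 0.2242 0.0794] 0.28
knobtop [0.415  0.3141 0.1304] 0.43
loopfoot [3.769e-01 2.207e-01 3.000e-04] 0.22
c-+ [0.4678 0.4574 0.0878] 0.16
c-- [0.3517 0.3684 0.0929] 0.22
c+- [0.4608 0.1979 0.1054] 0.04
c++ [0.5873 0.2928 0.0946] 0.32
box [ 0.46662253  0.32762493 -0.93641885] -53.652847880504545 [-0.3 -1.7  2.   2.4 -0.2  0.1 -1.  -0.8  0.2 -3.  -0.9  2.   0.1  1.4
  0.3 -1.6]
tall [0.5236339  0.17225347 0.098     ] [ 0.159 -0.046]
short [0.59300097 0.22546633 0.077     ] [0.157 0.041]
knob [0.4156861  0.31128729 0.137     ] [-0.017 -0.051]
loop [0.37738619 0.21959295 0.003     ] [ 0.034 -0.136]
tall [0.52168959 0.17055365 0.098     ] [ 0.159 -0.049]
short [0.59566393 0.22514704 0.077     ] [0.159 0.043]
knob [0.41016141 0.3094889  0.137     ] [-0.019 -0.056]
loop [0.37517879 0.21956155 0.003     ] [ 0.033 -0.138]
[[ 0.629 -0.3    0.036]
 [ 0.607 -0.348  0.036]
 [ 0.552 -0.32   0.036]
 [ 0.577 -0.274  0.036]] [ 0.59123302 -0.31059306  0.036     ]
[np.float64(0.059), np.float64(0.053), np.float64(0.062), np.float64(0.052)]
tray sc [array([ 0.626, -0.303,  0.036]), array([ 0.602, -0.352,  0.036]), array([ 0.561, -0.278,  0.036])]
violet [ 0.66885581 -0.23716489  0.077     ] cup [ 0.5041828  -0.45150614  0.074     ]
```

Run:
```python
from h import *
from bench import robot
T=robot.get_calibration("top");S=robot.get_calibration("scene");b=np.load("box.npy")
print("corner",atz(S,(317,233),0),"edge",atz(S,(265,222),0), atz(S,(190,255),0),atz(T,(272,206),0),atz(T,(240,255),0))
c,q=np.cos(b[2]),np.sin(b[2])
def w(x,y):return (b[0]+c*x-q*y,b[1]+q*x+c*y)
print("dest",w(.222,-.046),w(.16,-.1))
s=robot.get_state()
print(move(s,[.523-.0,.172,.22],b[2]+np.pi/2))
W=robot.get_calibration("wrist");K,r,t=cam(W);print("cam in tool",R.from_quat(s["tcp_rot"],scalar_first=True).as_matrix().T@(-r.T@t-s["eef_pos"]),(R.from_quat(s["tcp_rot"],scalar_first=True).as_matrix().T@r.T).round(2))
```

```text
corner [ 5.86931944e-01 -1.28395903e-01 -1.11022302e-16] edge [0.55160757 0.02715624 0.        ] [0.35035046 0.15661244 0.        ] [0.58999155 0.01863644 0.        ] [0.41690607 0.13165345 0.        ]
dest (np.float64(0.5611463704148143), np.float64(0.12155396850234045)) (np.float64(0.48090664093409025), np.float64(0.1394867823601882))
(array([-0.8588, -0.4097,  0.0376]), np.float64(0.3676945849290629))
cam in tool [ 0.08525166 -0.00036513 -0.13464624] [[-0.   -0.95 -0.32]
 [ 1.   -0.    0.  ]
 [-0.   -0.32  0.95]]
```

Emit:
{"fn": "apply_moves", "kwargs": {
  "jaw": [0, 0, 0, 0, 0, 0, 0, 0, 0, 0, 0, 0],
  "linear": [
    [-0.859, -0.41, 0.038],
    [-0.859, -0.41, 0.038],
    [-0.859, -0.41, 0.038],
    [-0.859, -0.41, 0.038],
    [-0.859, -0.41, 0.038],
    [-0.859, -0.41, 0.038],
    [-0.859, -0.41, 0.038],
    [-0.859, -0.41, 0.038],
    [-0.859, -0.41, 0.038],
    [-0.859, -0.41, 0.038],
    [-0.859, -0.41, 0.038],
    [-0.859, -0.41, 0.038]
  ],
  "turn": [0.368, 0.368, 0.368, 0.368, 0.368, 0.368, 0.368, 0.368, 0.368, 0.368, 0.368, 0.368]
}}

```text
time: 1.15
eef_pos: [0.5264, 0.1681, 0.2197]
tcp_rot: [0.001, 0.453, 0.892, -0.001]
force: [-0.7, 0.3, -0.9]
finger_gap: 0.0858
grip_force: 0.0
```

Emit:
{"fn": "apply_moves", "kwargs": {
  "jaw": [0.3, 0.3, 0.3],
  "linear": [
    [0, 0, 0],
    [0, 0, 0],
    [0, 0, 0]
  ],
  "turn": [0, 0, 0]
}}

```text
time: 1.4
eef_pos: [0.5225, 0.1727, 0.2199]
tcp_rot: [-0.001, 0.452, 0.892, -0.0]
force: [0.3, -0.7, -0.4]
finger_gap: 0.06
grip_force: 0.0
```

Run:
```python
from h import *
from bench import robot
import pickle
s=robot.get_state();W=robot.get_calibration("wrist");im=robot.camera("wrist");pickle.dump((s,W),open("w1.pkl","wb"))
cv2.imwrite("pics/w1.png",cv2.resize(im,(784,588)));print(s["eef_pos"],s["tcp_rot"],s["finger_gap"],s["joint_pos"])
```

```text
[0.5224753  0.17265972 0.21993824] [-6.99716547e-04  4.51536426e-01  8.92252400e-01 -1.43758595e-04] 0.05996289117040855 [ 1.16081110e-01  2.73502756e-01  1.56344020e+00  5.51719768e-04
  1.30597546e+00 -5.17886611e-01]
```

View pics/w1.png

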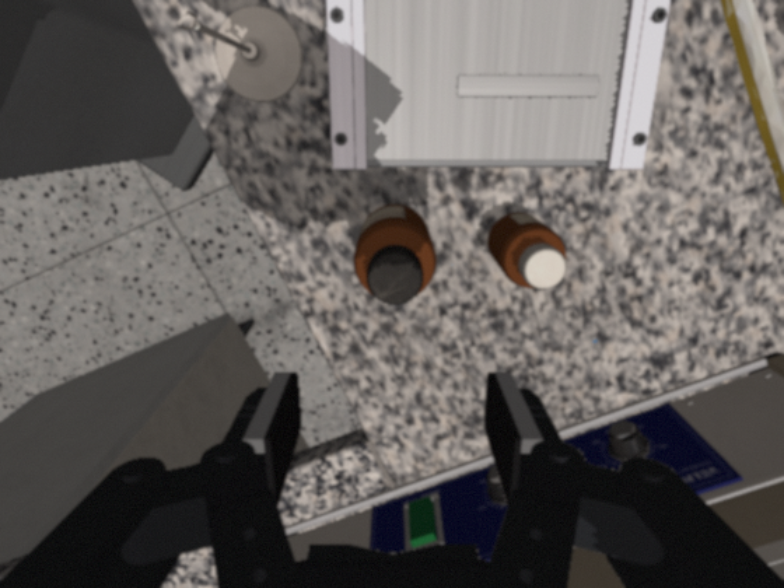

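Wrist view: dark cap top centre (394,276), short white cap (544,267), +x rail-end corners (333,168),(643,168), bench edge left of the bottle at ~(310,330).

Run:
```python
from h import *
from bench import robot
import pickle
s,W=pickle.load(open("w1.pkl","rb"));T=robot.get_calibration("top");S=robot.get_calibration("scene")
p=lambda x,y:np.array([x/1.4,y/1.4])
t=lambda x,y:np.array([138+x/4,192+y/4])
for n,a,b,z in[("tall",(394,276),(346,116),.098),("short",(544,267),(289,40),.077)]:
    print(n,atz(W,p(*a),z),tri([(W,p(*a)),(T,t(*b))]))
P={k:atz(W,p(*a),.098) for k,a in dict(m=(333,168),q=(643,168),m0=(328,3),q0=(667,3)).items()};print(P,np.linalg.norm(P["m"]-P["q"]))
d=P["q"]-P["m"];print("yaw from end",np.degrees(np.arctan2(d[1],d[0]))-90)
for a,b in(("m0","m"),("q0","q")):
    d=P[b]-P[a];print(np.degrees(np.arctan2(d[1],d[0])))
y=np.arctan2(*(P["q"]-P["m"])[1::-1])-np.pi/2;c=(P["m"]+P["q"])/2-.1*np.array([np.cos(y),np.sin(y),0]);print("box",c,np.load("box.npy"))
print("bench edge",atz(W,p(310,330),0))
```

```text
tall [0.51987371 0.17596576 0.098     ] (array([0.52194063, 0.1734544 , 0.08796321]), np.float64(0.9329090008029937))
short [0.59219742 0.22792344 0.077     ] (array([0.59509244, 0.22757458, 0.07021626]), np.float64(0.23075853248030853))
{'m': array([0.46016451, 0.20419512, 0.098     ]), 'q': array([0.58836664, 0.2984125 , 0.098     ]), 'm0': array([0.4164917 , 0.26467338, 0.098     ]), 'q0': array([0.54318357, 0.35769314, 0.098     ])} 0.159099656796296
yaw from end -53.68736013611559
-54.16604124761572
-52.68573898782167
box [0.46504648 0.33188358 0.098     ] [ 0.46662253  0.32762493 -0.93641885]
bench edge [0.51122153 0.07574024 0.        ]
```

Emit:
{"fn": "apply_moves", "kwargs": {
  "jaw": [0.2, 0.2, 0.2, 0.2, 0.2, 0.2, 0.2, 0.6, 0.6, 0.6, 0.6, 0.6],
  "linear": [
    [0.007, 0, 0.06],
    [0.007, 0, 0.14],
    [0.007, 0, 0.22],
    [0.007, 0, 0.29],
    [0.007, 0, 0.346],
    [0.007, 0, 0.346],
    [0.007, 0, 0.346],
    [0.007, 0, 0.346],
    [0.007, 0, 0.346],
    [0.007, 0, 0.346],
    [0.007, 0, 0.346],
    [0.007, 0, 0.346]
  ],
  "turn": [0, 0, 0, 0, 0, 0, 0, 0, 0, 0, 0, 0],
  "grip_force": 30
}}

```text
time: 2.45
eef_pos: [0.5229, 0.1755, 0.0498]
tcp_rot: [0.002, 0.452, 0.892, 0.001]
force: [-1.5, 1.3, 8.2]
finger_gap: 0.0498
grip_force: 31.9
```

Emit:
{"fn": "apply_moves", "kwargs": {
  "jaw": [0.6, 0.6, 0.6, 0.6, 0.6, 0.6, 0.6, 0.6],
  "linear": [
    [0, 0, -0.03],
    [0, 0, -0.06],
    [-0.04, 0, -0.06],
    [-0.08, 0, -0.06],
    [-0.11, 0, -0.06],
    [-0.13, 0, -0.06],
    [-0.13, 0, -0.06],
    [-0.13, 0, -0.06]
  ],
  "turn": [0, 0, 0, 0, 0, 0, 0, 0]
}}

```text
time: 3.12
eef_pos: [0.5595, 0.1224, 0.0771]
tcp_rot: [-0.0, 0.452, 0.892, -0.0]
force: [-0.0, 0.2, -0.3]
finger_gap: 0.0495
grip_force: 31.9
```

Emit:
{"fn": "apply_moves", "kwargs": {
  "jaw": [0.6, 0.6, 0.6, 0.6, 0.6],
  "linear": [
    [0, 0, 0.02],
    [0, 0, 0.04],
    [0, 0, 0.052],
    [0, 0, 0.058],
    [0, 0, 0.058]
  ],
  "turn": [0, 0, 0, 0, 0]
}}

```text
time: 3.53
eef_pos: [0.5576, 0.123, 0.0491]
tcp_rot: [-0.002, 0.451, 0.893, -0.001]
force: [-8.4, -1.7, 18.0]
finger_gap: 0.0498
grip_force: 33.0
```

Emit:
{"fn": "apply_moves", "kwargs": {
  "jaw": [0.6, 0.2, 0.2, 0.2, 0.2, 0.2, 0.2, 0.2, 0.2, 0.2, 0.2, 0.2],
  "linear": [
    [0, 0, -0.008],
    [0, 0, -0.008],
    [0, 0, -0.008],
    [0, 0, -0.008],
    [0, 0, -0.03],
    [0, 0, -0.08],
    [0, 0, -0.14],
    [0, 0, -0.21],
    [0, 0, -0.28],
    [0, 0, -0.35],
    [0, 0, -0.38],
    [0, 0, -0.38]
  ],
  "turn": [0, 0, 0, 0, 0, 0, 0, 0, 0, 0, 0, 0]
}}

```text
time: 4.53
eef_pos: [0.5622, 0.1228, 0.2441]
tcp_rot: [0.004, 0.451, 0.892, 0.002]
force: [0.7, 0.5, -0.1]
finger_gap: 0.0686
grip_force: 0.0
```

Run:
```python
from h import *
from bench import robot
b=np.array([.465,.3315,-.936]);np.save("box.npy",b)
c,q=np.cos(b[2]),np.sin(b[2])
def w(x,y,z):return np.array([b[0]+c*x-q*y,b[1]+q*x+c*y,z])
s=robot.get_state();print(s["eef_pos"],s["finger_gap"])
print("knob",w(-.02,-.051,.127))
# viewing pose: put knob in good view: TCP 30mm toward box +x of the knob?
print(move(s,w(-.02,-.051,.25),b[2]+np.pi/2))
```

```text
[0.56215259 0.12280253 0.24412181] 0.06860786189143608
knob [0.41207491 0.31736016 0.127     ]
(array([ 0.4912, -0.0112, -0.0146]), np.float64(-0.00047820266964366506))
```

Emit:
{"fn": "apply_moves", "kwargs": {
  "jaw": [0.4, 0.4, 0.4, 0.4, 0.4, 0.4, 0.4, 0.4, 0.4, 0.4, 0.4, 0.4],
  "linear": [
    [0.06, -0.002, -0.015],
    [0.12, -0.005, -0.015],
    [0.2, -0.007, -0.015],
    [0.28, -0.009, -0.015],
    [0.35, -0.011, -0.015],
    [0.42, -0.011, -0.015],
    [0.49, -0.011, -0.015],
    [0.49, -0.011, -0.015],
    [0.49, -0.011, -0.015],
    [0.49, -0.011, -0.015],
    [0.49, -0.011, -0.015],
    [0.49, -0.011, -0.015]
  ],
  "turn": [1, 1, 1, 1, 1, 1, 1, 1, 1, 1, 1, 1]
}}

```text
time: 5.53
eef_pos: [0.4094, 0.3167, 0.2448]
tcp_rot: [0.0, 0.933, 0.359, -0.001]
force: [-0.4, -0.1, -0.4]
finger_gap: 0.0515
grip_force: 0.0
```

Emit:
{"fn": "apply_moves", "kwargs": {
  "jaw": [0.4, 0.4, 0.4],
  "linear": [
    [0, 0, 0],
    [0, 0, 0],
    [0, 0, 0]
  ],
  "turn": [0.045, 0.045, 0.045]
}}

```text
time: 5.78
eef_pos: [0.4097, 0.3166, 0.2451]
tcp_rot: [0.0, 0.944, 0.33, -0.001]
force: [0.3, -0.2, 0.3]
finger_gap: 0.0516
grip_force: 0.0
```

Run:
```python
from h import *
from bench import robot
import pickle
s=robot.get_state();W=robot.get_calibration("wrist");im=robot.camera("wrist");pickle.dump((s,W),open("w2.pkl","wb"))
cv2.imwrite("pics/w2.png",cv2.resize(im,(784,588)));print(s["eef_pos"],s["tcp_rot"],s["finger_gap"],s["joint_pos"])
b=np.load("box.npy");print(move(s,s["eef_pos"],b[2]))
```

```text
[0.40974399 0.31660881 0.24511177] [ 8.20446956e-05  9.44096533e-01  3.29668330e-01 -7.23071606e-04] 0.051618935316653645 [ 4.42233731e-01  1.97499057e-01  1.60003147e+00 -1.00074507e-05
  1.34551752e+00  1.34112763e+00]
(array([0., 0., 0.]), np.float64(0.023624029493852828))
```

View pics/w2.png

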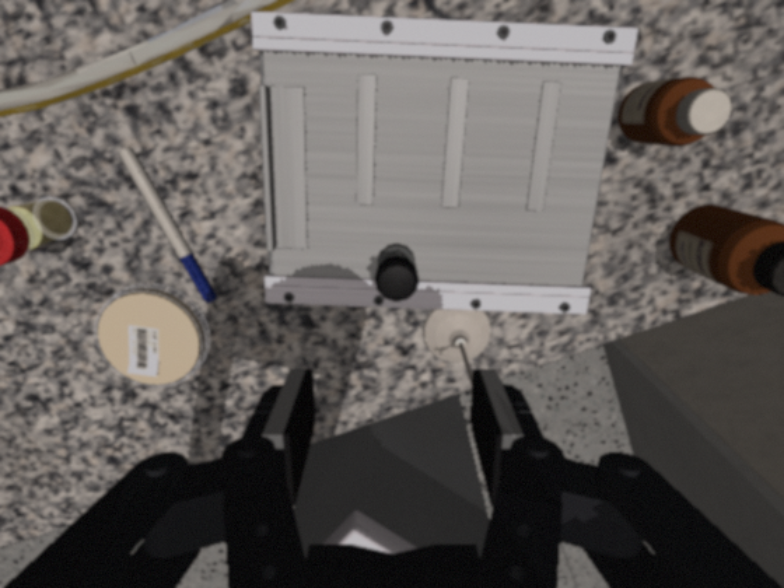

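Knob top centre (397,280); rail outer corners (253,12),(637,28),(267,303),(589,313); tall bottle upright at right; loop stand rod foot (459,335).

Run:
```python
from h import *
from bench import robot
import pickle
s,W=pickle.load(open("w2.pkl","rb"));T=robot.get_calibration("top")
p=lambda x,y:np.array([x/1.4,y/1.4])
ks=atz(W,p(397,280),.137);print("knob",ks,tri([(W,p(397,280)),(T,np.array([138+166/4,192+243/4]))]))
P=[atz(W,p(*a),.098) for a in[(253,12),(267,303),(589,313),(637,28)]];P=np.array(P);print(P.round(4),P.mean(0))
cs=np.array([(-.1,.08),(-.1,-.08),(.1,-.08),(.1,.08)])
f=lambda b:(np.array([[b[0]+np.cos(b[2])*x-np.sin(b[2])*y,b[1]+np.sin(b[2])*x+np.cos(b[2])*y] for x,y in cs])-P[:,:2]).ravel()
r=least_squares(f,[.46,.33,-.93]);b=r.x;print(b,np.degrees(b[2]),r.fun.round(4))
c,q=np.cos(b[2]),np.sin(b[2]);print("knob model",b[0]-.02*c+.051*q,b[1]-.02*q-.051*c)
print(move(s,[ks[0],ks[1],.118],np.load("box.npy")[2]))
```

```text
knob [0.41379838 0.31796449 0.137     ] (array([0.41210802, 0.31618269, 0.12930921]), np.float64(1.3019944630810585))
[[0.4707 0.4575 0.098 ]
 [0.3422 0.3633 0.098 ]
 [0.4616 0.2027 0.098 ]
 [0.5879 0.2983 0.098 ]] [0.46560226 0.33046935 0.098     ]
[ 0.46560226  0.33046935 -0.93269198] -53.43931401313796 [-0.0005  0.0009 -0.0004 -0.0002 -0.0007 -0.0002  0.0016 -0.0005]
knob model 0.4127242398056408 0.3161545076729939
(array([0.0084, 0.003 , 0.2542]), np.float64(0.023624029493852828))
```

Emit:
{"fn": "apply_moves", "kwargs": {
  "jaw": [0.4, 0.4, 0.4, 0.4, 0.4, 0.4, 0.9, 0.9, 0.9, 0.9, 0.9, 0.9],
  "linear": [
    [0.007, 0.002, 0.06],
    [0.007, 0.002, 0.13],
    [0.007, 0.002, 0.2],
    [0.007, 0.002, 0.254],
    [0.007, 0.002, 0.254],
    [0.007, 0.002, 0.254],
    [0.007, 0.002, 0.254],
    [0.007, 0.002, 0.254],
    [0.007, 0.002, 0.254],
    [0.007, 0.002, 0.254],
    [0.007, 0.002, 0.254],
    [0.007, 0.002, 0.254]
  ],
  "turn": [0.024, 0.024, 0.024, 0.024, 0.024, 0.024, 0.024, 0.024, 0.024, 0.024, 0.024, 0.024],
  "grip_force": 50
}}

```text
time: 6.83
eef_pos: [0.4151, 0.3187, 0.1213]
tcp_rot: [-0.0, 0.95, 0.311, 0.002]
force: [-0.4, -0.2, 7.1]
finger_gap: 0.0216
grip_force: 49.0
```

Emit:
{"fn": "apply_moves", "kwargs": {
  "jaw": [0.9, 0.9, 0.9, 0.9, 0.9, 0.9],
  "linear": [
    [0, 0, -0.01],
    [0, 0, -0.02],
    [0, 0, -0.028],
    [0, 0, -0.028],
    [0, 0, -0.028],
    [0, 0, -0.028]
  ],
  "turn": [0, 0, 0, 0, 0, 0]
}}

```text
time: 7.33
eef_pos: [0.4151, 0.3187, 0.133]
tcp_rot: [-0.0, 0.951, 0.311, 0.002]
force: [6.4, 3.1, -10.9]
finger_gap: 0.0214
grip_force: 49.4
```

Emit:
{"fn": "apply_moves", "kwargs": {
  "jaw": [0.9, 0.9, 0.9, 0.9, 0.9, 0.9, 0.9],
  "linear": [
    [0, 0.01, 0],
    [0, 0.02, 0],
    [0, 0.03, 0],
    [0, 0.045, 0],
    [0, 0.06, 0],
    [0, 0.06, 0],
    [0, 0.06, 0]
  ],
  "turn": [0, 0, 0, 0, 0, 0, 0]
}}

```text
time: 7.92
eef_pos: [0.433, 0.2943, 0.1329]
tcp_rot: [-0.0, 0.951, 0.31, 0.002]
force: [7.1, 1.5, -10.6]
finger_gap: 0.0216
grip_force: 49.6
```

Emit:
{"fn": "apply_moves", "kwargs": {
  "jaw": [0.9, 0.65, 0.65, 0.65, 0.65, 0.65, 0.65, 0.65, 0.65, 0.65, 0.65],
  "linear": [
    [0, 0, 0.006],
    [0, 0, 0.006],
    [0, 0, 0.006],
    [0, 0, 0.01],
    [0, 0, 0.014],
    [0, 0.01, 0.014],
    [0, 0.03, 0.014],
    [0, 0.05, 0.014],
    [0, 0.07, 0.014],
    [0, 0.085, 0.014],
    [0, 0.085, 0.014]
  ],
  "turn": [0, 0, 0, 0, 0, 0, 0, 0, 0, 0, 0]
}}

```text
time: 8.83
eef_pos: [0.4564, 0.2591, 0.1256]
tcp_rot: [-0.0, 0.951, 0.31, -0.001]
force: [-1.0, 1.0, -0.5]
finger_gap: 0.03
grip_force: 0.7
```

Emit:
{"fn": "apply_moves", "kwargs": {
  "jaw": [0.65, 0.65, 0.65, 0.65, 0.65, 0.65],
  "linear": [
    [0, 0.006, 0],
    [0, 0.012, 0],
    [0, 0.018, 0],
    [0, 0.024, 0],
    [0, 0.024, 0],
    [0, 0.024, 0]
  ],
  "turn": [0, 0, 0, 0, 0, 0]
}}

```text
time: 9.33
eef_pos: [0.4637, 0.2496, 0.1258]
tcp_rot: [0.0, 0.951, 0.311, 0.0]
force: [-1.3, -0.1, 0.6]
finger_gap: 0.0298
grip_force: 0.2
```

Emit:
{"fn": "apply_moves", "kwargs": {
  "jaw": [0.65, 0.65, 0.65, 0.65],
  "linear": [
    [0, 0.004, 0],
    [0, 0.008, 0],
    [0, 0.01, 0],
    [0, 0.01, 0]
  ],
  "turn": [0, 0, 0, 0]
}}

```text
time: 9.67
eef_pos: [0.4641, 0.2488, 0.1257]
tcp_rot: [-0.003, 0.951, 0.31, -0.001]
force: [-7.0, 12.6, 1.3]
finger_gap: 0.0299
grip_force: 7.5
```

Emit:
{"fn": "apply_moves", "kwargs": {
  "jaw": [0.65, 0.65, 0.6, 0.6, 0.6, 0.6],
  "linear": [
    [0, -0.01, 0],
    [0, -0.01, 0],
    [0, -0.01, -0.03],
    [0, -0.01, -0.1],
    [0, -0.01, -0.18],
    [0, -0.01, -0.25]
  ],
  "turn": [0, 0, 0, 0, 0, 0]
}}

```text
time: 10.17
eef_pos: [0.4639, 0.2493, 0.2528]
tcp_rot: [0.001, 0.951, 0.311, 0.0]
force: [-0.0, -0.2, -1.2]
finger_gap: 0.0344
grip_force: 0.0
```

Run:
```python
from h import *
from bench import robot
b=np.array([.4655,.331,-.934]);np.save("box.npy",b)
c,q=np.cos(b[2]),np.sin(b[2]);x,y=-.035,.01
s=robot.get_state();print(s["eef_pos"],s["joint_pos"]);print(move(s,[b[0]+c*x-q*y,b[1]+q*x+c*y,.25]))
```

```text
[0.46394996 0.24930051 0.25281307] [ 2.81988791e-01  2.07284660e-01  1.56853367e+00 -1.32072406e-03
  1.36493039e+00  1.22151152e+00]
(array([ 0.1186, -0.2002,  0.0054]), None)
```

Emit:
{"fn": "apply_moves", "kwargs": {
  "jaw": [0.3, 0.3, 0.3, 0.3, 0.3, 0.3, 0.3, 0.3, 0.3, 0.3, 0.3, 0.3],
  "linear": [
    [0.02, -0.04, 0],
    [0.04, -0.08, 0],
    [0.06, -0.12, 0],
    [0.09, -0.16, 0],
    [0.118, -0.2, 0.005],
    [0.118, -0.2, 0.005],
    [0.118, -0.2, 0.005],
    [0.118, -0.2, 0.005],
    [0.118, -0.2, 0.005],
    [0.118, -0.2, 0.005],
    [0.118, -0.2, 0.005],
    [0.118, -0.2, 0.005]
  ],
  "turn": [-1, -1, -1, -1, -1, -1, -1, -1, -1, -1, -1, -1]
}}

```text
time: 11.17
eef_pos: [0.4528, 0.365, 0.2485]
tcp_rot: [0.001, 0.481, 0.877, 0.0]
force: [-0.4, -0.3, -1.0]
finger_gap: 0.0598
grip_force: 0.0
```

Emit:
{"fn": "apply_moves", "kwargs": {
  "jaw": [0.3, 0.3, 0.3],
  "linear": [
    [0, 0, 0],
    [0, 0, 0],
    [0, 0, 0]
  ],
  "turn": [-0.046, -0.046, -0.046]
}}

```text
time: 11.42
eef_pos: [0.4525, 0.3652, 0.2484]
tcp_rot: [0.0, 0.453, 0.891, 0.0]
force: [0.1, 0.3, -0.1]
finger_gap: 0.0598
grip_force: 0.0
```

Run:
```python
from h import *
from bench import robot
import pickle
s=robot.get_state();W=robot.get_calibration("wrist");im=robot.camera("wrist");pickle.dump((s,W),open("w3.pkl","wb"))
cv2.imwrite("pics/w3.png",cv2.resize(im,(784,588)));print(s["eef_pos"],s["tcp_rot"],s["finger_gap"],s["joint_pos"])
b=np.load("box.npy");print(move(s,s["eef_pos"],b[2]+np.pi/2))
```

```text
[0.45253898 0.36516844 0.24841613] [4.74624667e-04 4.53041988e-01 8.91489053e-01 2.13132478e-05] 0.059831588886921895 [ 4.87695142e-01  3.09301413e-01  1.44308448e+00 -7.64585872e-04
  1.38862587e+00 -1.42613478e-01]
(array([0., 0., 0.]), np.float64(-0.004042281681596222))
```

View pics/w3.png

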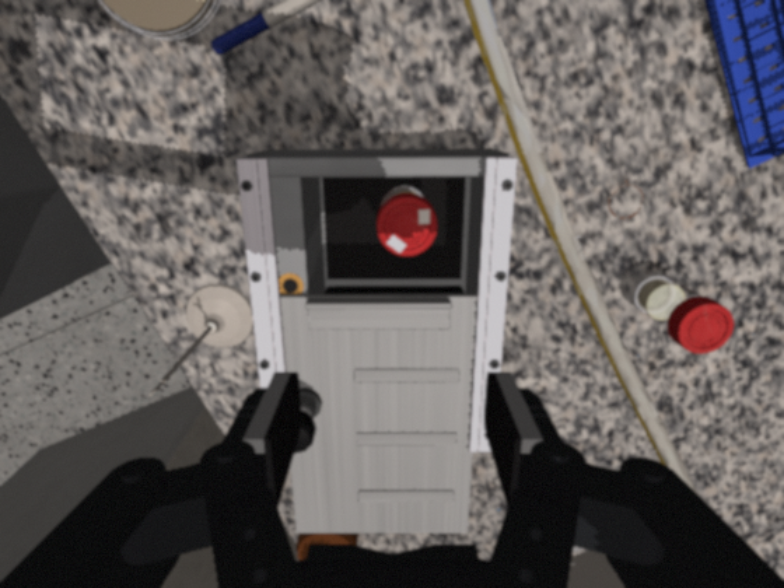

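Cover is open (first hole visible at (290,285), trailing edge at row 295). Red lid centre ≈(407,225), 61 px wide, chamber clear around it.

```bash
cat >> h.py <<'E'
def red(im,x0,x1,y0,y1):
    h=cv2.cvtColor(im,cv2.COLOR_BGR2HSV);m=cv2.inRange(h,(0,120,60),(9,255,255))|cv2.inRange(h,(172,120,60),(180,255,255))
    k=np.zeros_like(m);k[y0:y1,x0:x1]=m[y0:y1,x0:x1];k=cv2.morphologyEx(k,cv2.MORPH_OPEN,np.ones((3,3)))
    n,_,st,ce=cv2.connectedComponentsWithStats(k);i=1+np.argmax(st[1:,4])
    cs=max(cv2.findContours(k,0,1)[0],key=cv2.contourArea);return cv2.minEnclosingCircle(cs),st[i]
E
python3 - <<'E'
from h import *
from bench import robot
import pickle
s,W=pickle.load(open("w3.pkl","rb"));im=cv2.resize(cv2.imread("pics/w3.png"),(560,420))
(ce,r),st=red(im,220,330,120,200);print(ce,r,st)
b=np.load("box.npy");c,q=np.cos(b[2]),np.sin(b[2])
def inb(P):
    d=P[:2]-b[:2];return np.array([c*d[0]+q*d[1],-q*d[0]+c*d[1]]).round(4)
P=atz(W,np.array([407,225])/1.4,.082);print(P,inb(P))
print("cover edge",inb(atz(W,np.array([380,295])/1.4,.0935)), "knob",inb(atz(W,np.array([298,432])/1.4,.137)))
print("chamber walls",inb(atz(W,np.array([380,158])/1.4,.086)))
print(move(s,[P[0],P[1],.17],b[2]+np.pi/2))
E
```

```text
(290.0652160644531, 160.5) 23.06319808959961 [ 269  138   44   46 1333]
[0.44548555 0.38890662 0.082     ] [-0.0585  0.0183]
cover edge [-0.0162  0.0011] knob [ 0.0544 -0.0477]
chamber walls [-0.0994  0.0021]
(array([0.0468, 0.0165, 0.1568]), np.float64(-0.004042281681596222))
```

Emit:
{"fn": "apply_moves", "kwargs": {
  "jaw": [0.4, 0.4, 0.4, 0.4, 0.4, 0.4],
  "linear": [
    [0.02, 0.016, 0.03],
    [0.047, 0.016, 0.06],
    [0.047, 0.016, 0.1],
    [0.047, 0.016, 0.1],
    [0.047, 0.016, 0.1],
    [0.047, 0.016, 0.1]
  ],
  "turn": [0, 0, 0, 0, 0, 0]
}}

```text
time: 11.97
eef_pos: [0.4452, 0.3892, 0.1993]
tcp_rot: [0.0, 0.452, 0.892, 0.0]
force: [-0.3, 0.6, -0.5]
finger_gap: 0.0513
grip_force: 0.0
```

Run:
```python
from h import *
from bench import robot
import pickle
s=robot.get_state();W=robot.get_calibration("wrist");im=robot.camera("wrist")
s0,W0=pickle.load(open("w3.pkl","rb"))
u=proj(W,[.4455,.3889,.082])[0];print("pred",u)
x,y=u.astype(int);(ce,r),st=red(im,max(x-60,0),x+60,max(y-60,0),y+60);print(ce,r,st,s["eef_pos"],s["finger_gap"])
k=cv2.resize(im[max(y-80,0):y+80,max(0,x-120):x+120],None,fx=3,fy=3);cv2.imwrite("pics/w4.png",k);print(max(y-80,0),x-120)
print(tri([(W0,np.array([407,225])/1.4),(W,np.array(ce))]),atz(W,np.array(ce),.082))
```

```text
pred [281.38710635 204.53656369]
(281.0181884765625, 203.154541015625) 26.328210830688477 [ 256  177   51   53 1798] [0.44519324 0.3892146  0.19925694] 0.05128996348260679
124 161
(array([0.4463497 , 0.3876591 , 0.07431365]), np.float64(0.30435109704262686)) [0.44461347 0.38963168 0.082     ]
```

View pics/w4.png

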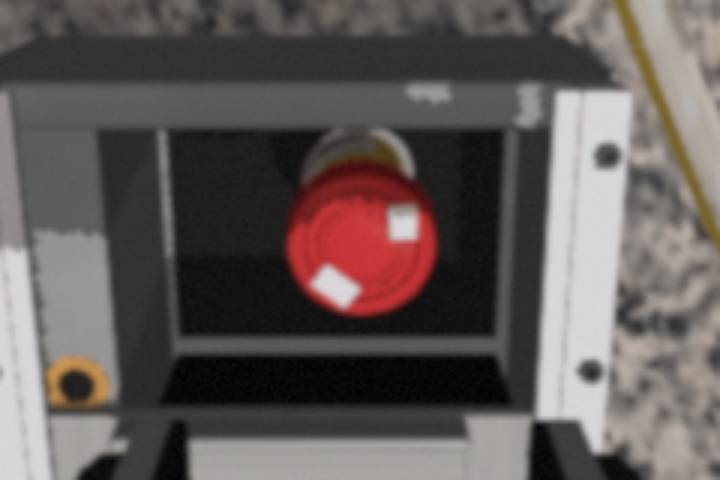

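Lid top disc centre in crop (362,250), chamber clear on both finger sides.

Emit:
{"fn": "apply_moves", "kwargs": {
  "jaw": [0.4, 0.4, 0.4, 0.4, 0.4, 0.4, 0.4, 0.8, 0.8, 0.8, 0.8, 0.8],
  "linear": [
    [-0.004, 0, 0.05],
    [-0.004, 0, 0.11],
    [-0.004, 0, 0.17],
    [-0.004, 0, 0.23],
    [-0.004, 0, 0.278],
    [-0.004, 0, 0.278],
    [-0.004, 0, 0.278],
    [-0.004, 0, 0.278],
    [-0.004, 0, 0.278],
    [-0.004, 0, 0.278],
    [-0.004, 0, 0.278],
    [-0.004, 0, 0.278]
  ],
  "turn": [0, 0, 0, 0, 0, 0, 0, 0, 0, 0, 0, 0],
  "grip_force": 30
}}

```text
time: 13.02
eef_pos: [0.4474, 0.3882, 0.0618]
tcp_rot: [0.001, 0.452, 0.892, 0.002]
force: [-1.8, -0.9, 8.1]
finger_gap: 0.0368
grip_force: 29.3
```

Emit:
{"fn": "apply_moves", "kwargs": {
  "jaw": [0.8, 0.8, 0.8, 0.8, 0.8, 0.8, 0.8, 0.8, 0.8, 0.8],
  "linear": [
    [0, 0, -0.02],
    [0, 0, -0.05],
    [0, 0, -0.1],
    [0, 0, -0.15],
    [0, 0, -0.21],
    [0, 0, -0.27],
    [0, 0, -0.33],
    [0, 0, -0.38],
    [0, 0, -0.4],
    [0, 0, -0.4]
  ],
  "turn": [0, 0, 0, 0, 0, 0, 0, 0, 0, 0]
}}

```text
time: 13.85
eef_pos: [0.4472, 0.3883, 0.2631]
tcp_rot: [0.002, 0.452, 0.892, 0.003]
force: [0.6, 0.3, -0.9]
finger_gap: 0.0371
grip_force: 30.2
```

Run:
```python
from h import *
from bench import robot
s=robot.get_state();print(s["eef_pos"],s["finger_gap"],s["joint_pos"],s["force"])
for g in[(.41,.2,.26),(.36,.03,.26),(.36,-.14,.26),(.42,-.29,.26),(.53,-.31,.26),(.591,-.3106,.2)]:print(g,move(s,g)[0])
```

```text
[0.44715891 0.38831512 0.26311755] 0.03705885898896256 [ 5.26912221e-01  3.16612343e-01  1.39705542e+00 -4.60709531e-05
  1.42097831e+00 -1.06046295e-01] [ 0.58323779  0.33852491 -0.86179319]
(0.41, 0.2, 0.26) [-0.2597 -0.2827  0.0045]
(0.36, 0.03, 0.26) [-0.4747 -0.5645  0.0027]
(0.36, -0.14, 0.26) [-0.7488 -0.7656  0.0015]
(0.42, -0.29, 0.26) [-1.0617 -0.8463  0.0012]
(0.53, -0.31, 0.26) [-1.2241 -0.6926  0.0024]
(0.591, -0.3106, 0.2) [-1.2971 -0.5958  0.1231]
```

Emit:
{"fn": "apply_moves", "kwargs": {
  "jaw": [0.8, 0.8, 0.8, 0.8, 0.8, 0.8, 0.8, 0.8, 0.8, 0.8, 0.8, 0.8],
  "linear": [
    [-0.03, -0.03, 0],
    [-0.07, -0.075, 0],
    [-0.115, -0.125, 0],
    [-0.16, -0.175, 0],
    [-0.21, -0.23, 0],
    [-0.26, -0.283, 0],
    [-0.3, -0.337, 0],
    [-0.345, -0.393, 0],
    [-0.39, -0.45, 0],
    [-0.43, -0.508, 0],
    [-0.46, -0.545, 0],
    [-0.475, -0.564, 0]
  ],
  "turn": [0, 0, 0, 0, 0, 0, 0, 0, 0, 0, 0, 0]
}}

```text
time: 14.85
eef_pos: [0.357, 0.0272, 0.2577]
tcp_rot: [-0.001, 0.453, 0.892, -0.001]
force: [-0.1, 0.4, -0.2]
finger_gap: 0.0372
grip_force: 30.3
```

Emit:
{"fn": "apply_moves", "kwargs": {
  "jaw": [0.8, 0.8, 0.8, 0.8, 0.8, 0.8, 0.8, 0.8, 0.8, 0.8, 0.8, 0.8],
  "linear": [
    [-0.03, -0.022, 0],
    [-0.08, -0.06, 0],
    [-0.14, -0.1, 0],
    [-0.2, -0.147, 0],
    [-0.25, -0.184, 0],
    [-0.3, -0.21, 0],
    [-0.36, -0.23, 0],
    [-0.42, -0.25, 0],
    [-0.48, -0.265, 0],
    [-0.53, -0.275, 0],
    [-0.57, -0.28, 0],
    [-0.587, -0.282, 0]
  ],
  "turn": [0, 0, 0, 0, 0, 0, 0, 0, 0, 0, 0, 0]
}}

```text
time: 15.85
eef_pos: [0.419, -0.2927, 0.257]
tcp_rot: [-0.001, 0.453, 0.892, 0.0]
force: [-0.2, -0.0, -1.0]
finger_gap: 0.0372
grip_force: 30.3
```

Run:
```python
from h import *
from bench import robot
s=robot.get_state();print(s["eef_pos"],s["finger_gap"],s["joint_pos"])
for g in[(.591,-.3106,.26),(.591,-.3106,.15)]:print(g,move(s,g)[0])
```

```text
[ 0.41904574 -0.29269837  0.25695631] 0.037229773289600254 [-8.27986844e-01  1.78430565e-01  1.59445654e+00 -3.31263289e-04
  1.37153190e+00 -1.45930026e+00]
(0.591, -0.3106, 0.26) [-0.2319  0.2565 -0.0069]
(0.591, -0.3106, 0.15) [-0.2325  0.2566  0.2131]
```

Run:
```python
from h import *
from bench import robot
import pickle
s=robot.get_state();W=robot.get_calibration("wrist");im=robot.camera("wrist");pickle.dump((s,W),open("w5.pkl","wb"))
print(proj(W,[.591,-.3106,.036]))
cv2.imwrite("pics/w5.png",cv2.resize(im,(784,588)))
```

```text
[[392.36768765 271.21026282]]
```

View pics/w5.png

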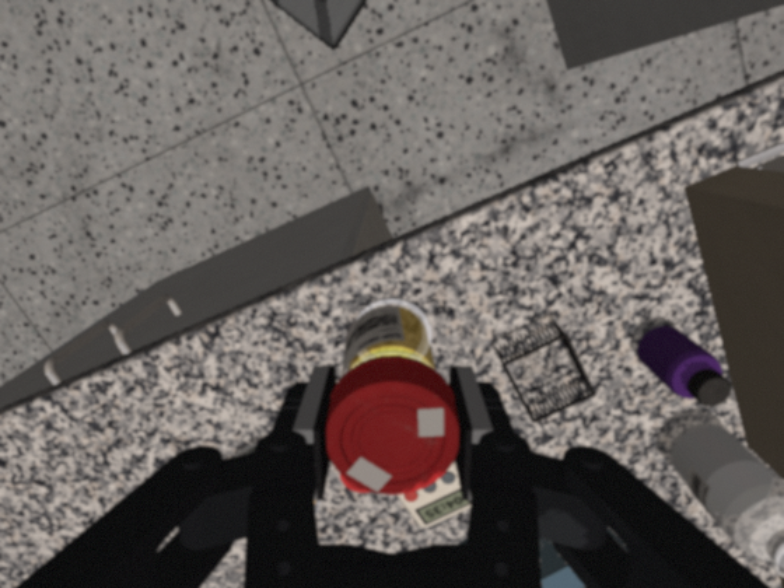

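Tray rim centre ≈(549,381) = (392.5,272) native vs predicted (392.4,271.2): the position is confirmed; cup is held upright.

Emit:
{"fn": "apply_moves", "kwargs": {
  "jaw": [0.8, 0.8, 0.8, 0.8, 0.8, 0.8, 0.8, 0.8, 0.8, 0.8],
  "linear": [
    [-0.03, 0.03, 0],
    [-0.075, 0.08, 0],
    [-0.12, 0.13, 0],
    [-0.17, 0.19, 0.01],
    [-0.21, 0.235, 0.04],
    [-0.232, 0.256, 0.09],
    [-0.232, 0.256, 0.15],
    [-0.232, 0.256, 0.2],
    [-0.232, 0.256, 0.213],
    [-0.232, 0.256, 0.213]
  ],
  "turn": [0, 0, 0, 0, 0, 0, 0, 0, 0, 0]
}}

```text
time: 16.73
eef_pos: [0.5888, -0.3062, 0.1495]
tcp_rot: [-0.004, 0.451, 0.892, 0.001]
force: [-0.7, -0.4, -0.6]
finger_gap: 0.037
grip_force: 30.4
```

Run:
```python
from h import *
from bench import robot
s=robot.get_state();print(s["eef_pos"],s["force"],move(s,(.591,-.3106,.0545))[0])
```

```text
[ 0.58876151 -0.30616313  0.14948633] [-0.70096622 -0.37551352 -0.56778603] [-0.0112 -0.0013  0.1899]
```

Emit:
{"fn": "apply_moves", "kwargs": {
  "jaw": [0.8, 0.8, 0.8, 0.8, 0.8, 0.8, 0.8, 0.8, 0.8],
  "linear": [
    [-0.008, 0, 0.0],
    [-0.008, 0, 0.03],
    [-0.008, 0, 0.07],
    [-0.008, 0, 0.11],
    [-0.008, 0, 0.15],
    [-0.008, 0, 0.175],
    [-0.008, 0, 0.186],
    [-0.008, 0, 0.19],
    [-0.008, 0, 0.19]
  ],
  "turn": [0, 0, 0, 0, 0, 0, 0, 0, 0]
}}

```text
time: 17.48
eef_pos: [0.5937, -0.3122, 0.0589]
tcp_rot: [0.001, 0.452, 0.892, -0.0]
force: [-0.0, 0.0, -0.5]
finger_gap: 0.0371
grip_force: 30.4
```

Emit:
{"fn": "apply_moves", "kwargs": {
  "jaw": [0.8, 0.8, 0.8, 0.8],
  "linear": [
    [0.004, 0, 0.004],
    [0.004, 0, 0.008],
    [0.004, 0, 0.01],
    [0.004, 0, 0.01]
  ],
  "turn": [0, 0, 0, 0]
}}

```text
time: 17.82
eef_pos: [0.5924, -0.3104, 0.0537]
tcp_rot: [0.001, 0.452, 0.892, -0.0]
force: [-0.8, -0.1, 2.4]
finger_gap: 0.037
grip_force: 30.6
```

Contact (2.4 N up) — release and rise.

Emit:
{"fn": "apply_moves", "kwargs": {
  "jaw": [0.55, 0.5, 0.45, 0.4, 0.4, 0.4, 0.4, 0.4, 0.4, 0.4, 0.4, 0.4],
  "linear": [
    [0, 0, 0],
    [0, 0, 0],
    [0, 0, 0],
    [0, 0, 0],
    [0, 0, -0.02],
    [0, 0, -0.06],
    [0, 0, -0.12],
    [0, 0, -0.2],
    [0, 0, -0.28],
    [0, 0, -0.36],
    [0, 0, -0.4],
    [0, 0, -0.4]
  ],
  "turn": [0, 0, 0, 0, 0, 0, 0, 0, 0, 0, 0, 0]
}}

```text
time: 18.82
eef_pos: [0.5942, -0.3116, 0.2611]
tcp_rot: [0.006, 0.452, 0.892, -0.001]
force: [0.7, -0.5, -0.2]
finger_gap: 0.0511
grip_force: 0.0
```

Run:
```python
from h import *
from bench import robot
s=robot.get_state();print(s["eef_pos"],s["finger_gap"])
w=robot.camera("wrist");t=robot.camera("top");c=robot.camera("scene")
k=lambda im,x,y,f:cv2.resize(im[y:y+100,x:x+133],(400,300),interpolation=cv2.INTER_CUBIC)
cv2.imwrite("pics/fin.png",np.vstack([np.hstack([cv2.resize(w,(400,300)),k(t,325,140,3)]),np.hstack([k(t,130,185,3),k(c,118,160,3)])]))
```

```text
[ 0.59415657 -0.31164608  0.26112662] 0.051064788563825375
```

View pics/fin.png

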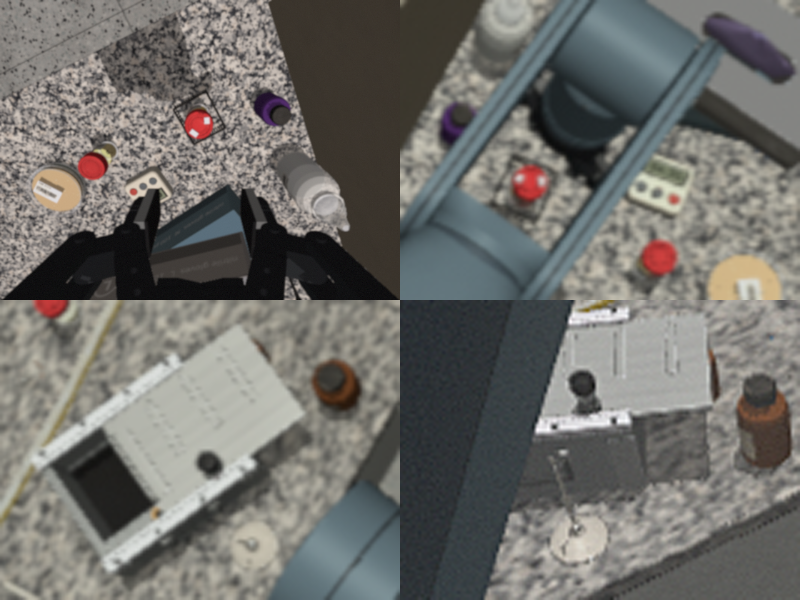

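Wrist/top views: cup upright in the tray, tall bottle upright clear of the open cover, others in place. Quick check of knob height (top crop (209,461), scene crop (582,382)).

Run:
```python
from h import *
from bench import robot
T=robot.get_calibration("top");S=robot.get_calibration("scene")
a=np.array([130+209*133/400,185+161/3]);c=np.array([118+182*133/400,160+82/3])
P,e=tri([(T,a),(S,c)]);b=np.load("box.npy");d=P[:2]-b[:2];print(P,e,np.cos(b[2])*d[0]+np.sin(b[2])*d[1],-np.sin(b[2])*d[0]+np.cos(b[2])*d[1])
```

```text
[0.4617556  0.24947155 0.12652947] 0.08423561598306151 0.06332276707069687 -0.05148918340661897
```

```bash
python3 -c "
from bench import robot
print(robot.sign_off())"
```

```text
the job is handed in; nothing more can be done
None
```

I've handed the job in, but the hand-in gave no verdict. In the last pictures the cup stands upright in the mesh tray, the cover is fully open with the plunger down, the tall bottle stands clear, and nothing else looks moved.

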